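# Engage the clay extruder's crank and wind the plunger to the marker

## Task

The crank of the leaning clay extruder has been pulled up out of gear: turn it by its wooden handle until its three teeth drop between the three teeth of the drive, and push it fully home. Then crank clockwise (as seen looking down on the handle) until the plunger's cross pin on the sides of the barrel is level with the tips of the marker's two pointers, and let go. Leave the tape, pots and clay around it where they are.

Things in the scene. Friction and masses are not known exactly. Their poses are not given: they have to be found in the camera images.
- extruder: Hand-cranked clay extruder, fixed; base 200x120x12 mm. Origin: centre of base underside; x level, away from the crank side; y left seen from there. Its barrel (58 mm thick, 140 long) leans 30 degrees towards -x: axis passes point (70,0,55) mm, direction (-0.5,0,0.866). Below, s = mm up this axis from that point, crank home; a raised crank is higher by crank_slide.
- drive (a joint): Turn of the drive (screw), rad, grows clockwise seen down the axis from above. Steel disc 70 mm across on the barrel's top, with 3 upright teeth 120 degrees apart (15.5 mm wide, radius 16 to 34 mm, s = 151 to 160). Stiff: 0.25 N m (4 to 5 N at the handle), so light rubbing does not turn it. A 12 mm shaft runs up through the crank's hub to an 18 mm nut, its top at s = 203.5.
- crank (a joint): Turn of the crank, rad, clockwise as drive, unlimited; light out of gear (0.05 N m). Its 3 teeth, like the drive's, show as 3 ears round the hub. It goes home only when crank minus drive is a multiple of 2.094 rad (120 degrees), 0 included, within 8 degrees: ears midway between drive teeth. At 0 its arm points along the extruder's +y, at 1.571 towards its +x (upslope).
- crank_slide (a joint): Height of the crank above home along the leaning axis, m: 0 fully home, 0.018 pulled right up. The teeth meet at 0.0085; unmeshed it stops there. Moves at a push of 2 to 4 N down the axis and stays where it is left.
- plunger (a joint): Travel of the plunger and its cross pin down the barrel, m: 24 mm per clockwise turn of the drive (0.0038 m/rad), back up if turned back. About 0 at the start.
- marker (a joint): Setting of the depth marker down the barrel, m (0.018 to 0.030): the pin is level with the pointer tips when plunger equals marker. Not to be moved.
- handle_mid (a point): Grip point in the wooden handle, on its centreline, 16 mm below its top end; s = 223.5. The handle is a round sleeve 24 mm thick, 56 mm long, parallel to the leaning axis, on the crank's arm 55 mm from the axis (arm's top at s = 181.5). It spins freely on its pin, so the gripper need not turn with the crank. z up the axis; x, y spin with it.
- hub (a point): Point on the leaning axis in the crank's hub, s = 172.5; the grip point circles the axis 51 mm farther up. z up the axis.
- pin_left (a point): On the centreline of the plunger's steel cross pin (7 mm thick, 96 mm long, sticking out of slots on both sides of the barrel), 45 mm left of the axis; z up the leaning axis.
- marker_left (a point): Level of the left pointer's tip, taken 45 mm left of the axis in the pin's path; z up the leaning axis. The marker is a dark steel collar round the barrel with an upright pointer 40 mm tall on each side, beside the pin's path (12 mm to the extruder's far side).
- masking_tape: Roll of masking tape, 96 mm across, 25 mm high, lying flat; origin under its centre. Bystander.
- water_pot: Speckled water pot, 68 mm across, 63 mm high; origin under its centre. Bystander.
- clay_lump: Offcut lump of clay 36 x 52 x 20 mm; origin under its centre. Bystander.
- pinch_pot: Small pale pinch pot, 62 mm across, 38 mm high; origin under its centre. Bystander.

How it is judged:
By the outcome, as a careful person would: the job done as asked, in the order asked, and still so for the second after the job is handed in, with the robot touching nothing.
It also fails if it takes over 58 s, if anything falls off the work surface, if the arm or the gripper's body presses on something with over 40 N, if the wrist force passes 120 N, or if a joint passes its speed limit or range.

## Robot

A 7-joint arm with a two-finger parallel gripper is mounted at the origin on a cart in front of the work surface, level with it; the furniture and walls round the work are solid. World frame = base frame: x ahead of the robot, y to its left, z up, the work surface at z = 0. Lengths are in m, angles in rad, forces in N, time in s.
With the tool pointing down it reaches from about 0.4 to 0.875 m from the base axis. Payload 6.5 kg.
Tool frame: the origin (TCP) lies at the very end of the fingers, on their centre line; the grasp point (between the pads) lies 19 mm behind it; z points along the fingers, y is the line along which they close (so a half turn about z gives the same grasp; the last joint's range is limited). The gripper opens to 85 mm and grips with 20 to 120 N. Pads are 22 mm wide; open, the fingers measure 114 mm over their backs; the gripper's body (76 mm by 85 mm) begins 54 mm behind the grasp point. The pads swing forward as they close: fully open they stand 13 mm farther back than shut.
Start: joints at [1.217, 0.536, -0.004, 1.538, 0.003, 1.067, -0.071], TCP at [0.184, -0.623, 0.208] pointing down, gripper open.
Joint ranges: [-2.7, 2.7], [-0.37, 2.16], [-1.27, 1.26], [0.24, 2.4], [-1.31, 4.45], [0.19, 1.91], [-2.76, 2.76]. Speed limits (rad/s): [2.39, 2.39, 3.14, 3.14, 3.14, 3.14, 3.14].

## Interface

Orientations are given as a rotation vector (axis times angle).
In Python, from cell import * gives the robot as it stands. The module is installed in compiled form; this text tells all that it offers.
- The arm moves only by the tool jog_arm, never from a script. Its argument "deltas" is a list of rows, each an object with "gripper": the opening, from 0 (shut) to 1 (fully open); "offset": the shift along the world's x, y, z in mm, a list of three; "yaw": the turn about the world's z in degrees. In form: [{"gripper": gripper, "offset": [tx, ty, tz], "yaw": yaw}, ...]. A call has 1 to 5 rows; each row shifts and turns the commanded pose from where the row before left it; what a row does not reach is not made up. A row lasts 1/8 s, in which the tool goes at most 62.5 mm and 10.7 degrees, less where a joint would pass 70% of its speed; a pose out of reach is approached as far as the arm can. A call with a gripper value outside its range is refused whole. The fingers move at their own pace and stop on an object; "grip_force" is the grip in N (left out, the last holds). Time passes only in rows, so rows that do not move let the fingers close. It gives the time, the measured TCP pose, the force, the opening and the grip force at its end, in the units of the state.
- state(): the state, without advancing time (a new reading comes with each control period).
- snapshot(name): name is "scene" or "top"; returns a dict with "image" (400x640x3 uint8, red, green, blue), "range_z" (400x640 float32, m along the optical axis (not along the pixel's ray), 0 where there is no reading), "fx", "fy", "cx", "cy" (pixels), "R" (3x3) and "t" (3): a world point X has camera coordinates R X + t. Camera axes: x right, y down, z forward; pixel columns grow to the right and rows downward; lengths in m; the calibration is good to about 2 mm. A picture is of the moment at which its call begins.
- hand_in(): hands the job in; it is judged then, once.
The state is a dict: "time_s": time; "joints": joint angles; "qd": joint speeds; "joint_efforts": joint torques, N m; "ee_pos": TCP position; "eef_rot": TCP orientation; "ft_force": force on the tool from outside, world axes, zero at the start; "wrist_torque": the same for the moment, N m; "gripper_width": finger opening in m; "gripper_force": force on a finger pad.
Only numpy, scipy, OpenCV 4.12 (cv2) and the standard library are available. Lean on these libraries where they do the work, as an engineer would, in place of code of your own. Each camera call takes 0.05 s, during which the arm holds its last target. There are 200 camera calls.

## Working session

There is one attempt and no reset: what is moved stays moved. The work goes in short steps, Python scripts to look and compute and a tool call to move; the robot and the scene stay as the last step left them, time stands still between calls to the robot, and variables do not carry over. Pictures are saved under pics/ and viewed, at most 10 in all, crops included, and the job is handed in when it is done.

Besides the shell and the picture viewer there is one more tool, called after "Call:" as a command line: name --argument value ..., lists and objects as JSON in quotes. jog_arm: Moves the arm, as the interface text tells. Its arguments: {"type":"object","properties":{"deltas":{"type":"array","items":{"type":"object","properties":{"gripper":{"type":"number"},"offset":{"type":"array","items":{"type":"number"}},"yaw":{"type":"number"}}}},"grip_force":{"type":"number"}},"required":["deltas"]}

```bash
mkdir -p pics; cat > h.py <<'E'
from cell import *
import numpy as np, cv2
def snap(n,save=None,crop=None,k=1):
    d=snapshot(n); im=d["image"][:,:,::-1]
    if crop: x0,y0,x1,y1=crop; im=im[y0:y1,x0:x1]
    if save: cv2.imwrite("pics/"+save,cv2.resize(im,None,fx=k,fy=k,interpolation=cv2.INTER_CUBIC))
    return d
def world(d):
    z=d["range_z"]; v,u=np.mgrid[:400,:640]
    P=np.stack([(u-d["cx"])/d["fx"]*z,(v-d["cy"])/d["fy"]*z,z],-1)
    return (P-d["t"])@d["R"]
def proj(d,X):
    c=np.asarray(X)@d["R"].T+d["t"]; return np.stack([c[...,0]/c[...,2]*d["fx"]+d["cx"],c[...,1]/c[...,2]*d["fy"]+d["cy"]],-1)
E
python3 - <<'E'
from h import *
import pickle
a=snap("scene","s0.png");b=snap("top","t0.png")
pickle.dump((a,b),open("d0.pkl","wb"))
for d in(a,b): print(d["fx"],d["cx"],d["cy"],"cam",-d["R"].T@d["t"],"fwd",d["R"][2])
print(state())
E
```

```text
403.8745972445546 319.87238391509135 199.61181641920254 cam [0.22095302 0.28407752 1.26800482] fwd [ 0.21751165 -0.40623284 -0.88750412]
512.2521166887136 320.59556033674676 202.37771692580083 cam [ 0.32417135 -0.1868447   1.41458232] fwd [ 0.13598349 -0.01277699 -0.99062871]
{'time_s': 0.1, 'joints': array([ 1.21678196,  0.53713569, -0.00442051,  1.53878378,  0.00257435,
        1.06730852, -0.07118339]), 'qd': array([ 0.00013749, -0.00317092,  0.00133338, -0.00283751, -0.00112913,
       -0.00038752, -0.00017052]), 'joint_efforts': array([ 3.25817062e-03, -5.84559524e+01,  1.05252285e+00, -2.59775931e+01,
        1.27285923e-02,  4.63198463e-03,  1.36112544e-05]), 'ee_pos': array([ 0.18431008, -0.6226727 ,  0.20676787]), 'eef_rot': array([-3.10752754e+00, -4.50404157e-01,  5.32335586e-04]), 'ft_force': array([ 0.5414711 ,  0.34554309, -0.23508576]), 'wrist_torque': array([-0.00609168, -0.01377297, -0.02236528]), 'gripper_force': 0.0, 'gripper_width': 0.08526454804503691}
```

View pics/s0.png

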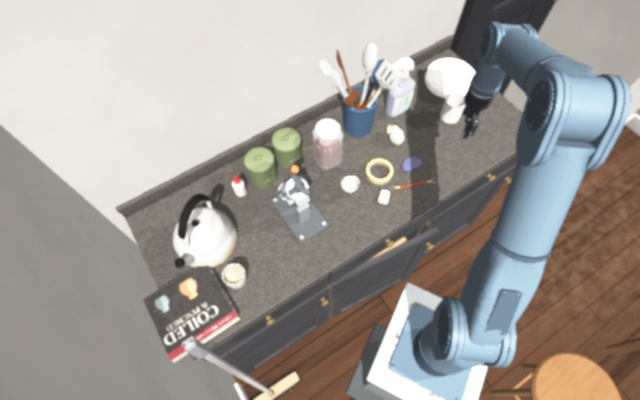

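View pics/t0.png

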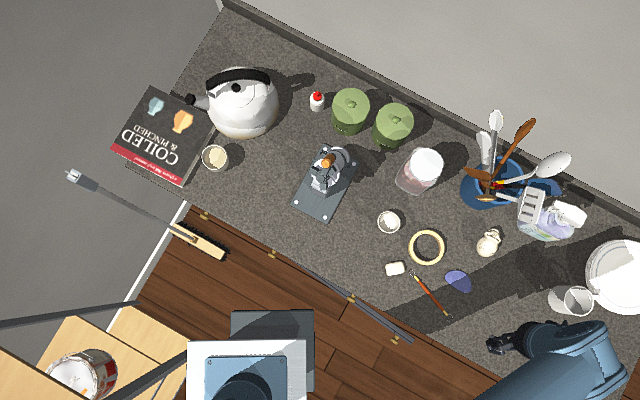

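The extruder is at about (325,180) in top and (300,205) in scene, with the orange handle at (328,160) and (295,170). Next I'll take enlarged crops and the geometry.

```bash
python3 - <<'E'
from h import *
import pickle
a,b=pickle.load(open("d0.pkl","rb"))
A=cv2.resize(a["image"][155:245,255:345,::-1],(540,540),interpolation=cv2.INTER_CUBIC)
B=cv2.resize(b["image"][135:225,280:370,::-1],(540,540),interpolation=cv2.INTER_CUBIC)
cv2.imwrite("pics/c0.png",cv2.resize(np.hstack([A,B]),(800,400)))
for n,d in(("s",a),("t",b)):
    W=world(d); h=W[...,2]
    # base plate top plane z~12mm : in region
    r=np.zeros(h.shape,bool)
    if n=="s": r[155:245,265:335]=1
    else: r[135:225,285:365]=1
    m=r&(abs(h-.012)<.005)
    p=W[m][:,:2]; print(n,m.sum(),cv2.minAreaRect((p*1000).astype(np.float32)))
    # orange handle
    im=d["image"].astype(int); o=r&(im[...,0]-im[...,2]>70)
    print(o.sum(),np.argwhere(o).mean(0)[::-1]); q=W[o]; print(np.median(q,0),q[np.argsort(-q[:,2])[:6]])
    print("max z",h[r].max())
E
```

```text
s 1137 ((605.9234619140625, -270.8345947265625), (235.87591552734375, 345.8059997558594), 20.268896102905273)
68 [293.92647059 169.08823529]
[ 0.56901525 -0.21139447  0.30192307] [[ 0.22095302  0.28407752  1.26800482]
 [ 0.57098899 -0.21009382  0.31210578]
 [ 0.57024156 -0.21446964  0.31162261]
 [ 0.57428856 -0.20997337  0.30992993]
 [ 0.57033819 -0.20852069  0.30957811]
 [ 0.57411009 -0.21515734  0.30790653]]
max z 1.2680048166071072
t 1653 ((583.0108032226562, -216.89691162109375), (220.74729919433594, 252.54733276367188), 89.2962875366211)
88 [325.86363636 161.875     ]
[ 0.56568112 -0.21450125  0.3049499 ] [[ 0.5693563  -0.21666415  0.31187691]
 [ 0.5605981  -0.21653025  0.31090255]
 [ 0.56502816 -0.22100992  0.31087578]
 [ 0.56742156 -0.21225431  0.31075072]
 [ 0.5606555  -0.22094369  0.31035002]
 [ 0.57196431 -0.21674806  0.31025813]]
max z 1.414582319306668
```

View pics/c0.png

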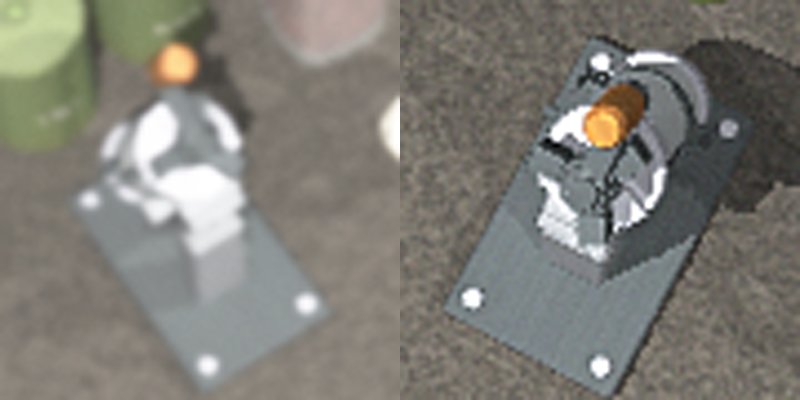

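The top crop shows the base with four screws. In crop pixels these are (200,62), (328,128), (71,298) and (200,367). The barrel's foot is at the far end and it leans back towards the robot. The handle is near the top, upslope to the right. I'll work out the pose from the screws.

```bash
cat >> h.py <<'E'
def ray(d,u,v,z):
    r=d["R"].T@np.array([(u-d["cx"])/d["fx"],(v-d["cy"])/d["fy"],1]); c=-d["R"].T@d["t"]
    return c+r*(z-c[2])/r[2]
E
python3 - <<'E'
from h import *
import pickle
a,b=pickle.load(open("d0.pkl","rb"))
px=np.array([(200,62),(328,128),(71,298),(200,367)])/400*90+[280,135]-.4
S=np.array([ray(b,u,v,.013) for u,v in px]); print(S)
pa=np.array([(89,200),(307,303),(207,366)])/400*90+[255,155]-.4
print("scene",np.array([ray(a,u,v,.013) for u,v in pa]))
c=S.mean(0); ex=(S[0]+S[1]-S[2]-S[3]); th=np.arctan2(ex[1],ex[0])
ey=S[0]+S[2]-S[1]-S[3]; print("c",c,"yaw",np.degrees(th),np.degrees(np.arctan2(ey[1],ey[0]))-90)
print("dims",np.linalg.norm(S[0]-S[2]),np.linalg.norm(S[0]-S[1]))
# plate pixels
W=world(b)
for name,d,reg in(("t",b,(135,225,285,365)),("s",a,(155,245,265,335))):
    W=world(d);m=np.zeros(W.shape[:2],bool);m[reg[0]:reg[1],reg[2]:reg[3]]=1
    im=d["image"].astype(int)
    q=W[m]; R=np.array([[np.cos(th),np.sin(th)],[-np.sin(th),np.cos(th)]])
    L=np.c_[(q[:,:2]-c[:2])@R.T,q[:,2]]
    k=(abs(L[:,2]-.012)<.004)&(abs(L[:,0])<.13)&(abs(L[:,1])<.08)
    print(name,"plate ext",np.percentile(L[k],[1,99],axis=0))
    ax=np.array([-.5,0,.866]); D=L-[.07,0,.055]; s=D@ax
    e1=np.array([.866,0,.5]); x1=D@e1; y1=D[:,1]
    rr=np.hypot(x1,y1)
    o=(im[m][:,0]-im[m][:,2]>70)&(s<.3)
    print("handle s max",s[o].max(),"cen",x1[o].mean(),y1[o].mean(),x1[o].min(),x1[o].max(),y1[o].min(),y1[o].max())
    k=(s>.205)&(s<.232)&(rr<.03); print("nut top",s[k].max() if k.any() else None,k.sum(),x1[k].mean(),y1[k].mean())
E
```

```text
[[ 0.66866421 -0.21860411  0.013     ]
 [ 0.62510074 -0.29831975  0.013     ]
 [ 0.51960863 -0.13587436  0.013     ]
 [ 0.4753153  -0.21527537  0.013     ]]
scene [[ 0.67052673 -0.21954879  0.013     ]
 [ 0.47686035 -0.21700206  0.013     ]
 [ 0.5208945  -0.13701009  0.013     ]]
c [ 0.57217222 -0.2170184   0.013     ] yaw -29.01816253416052 -28.90543358370649
dims 0.17047515192050164 0.09084249593938167
t plate ext [[-0.09996424 -0.06014176  0.00814346]
 [ 0.09682775  0.05829504  0.01588408]]
handle s max 0.26179059108945674 cen 0.05850591813421839 -8.770000604226957e-05 0.0452983993693207 0.06843107198781885 -0.01148554711479982 0.010384214942319336
nut top 0.20816925654604476 14 0.004458834353278647 -0.0007474838161843165
s plate ext [[-0.09742508 -0.05748822  0.00816577]
 [ 0.0962906   0.06020449  0.0156976 ]]
handle s max 0.2598504615394486 cen 0.05578373389399537 -0.008375477771215459 0.0375551928003823 0.06788774959100288 -0.09941080942589596 0.012330680660491408
nut top 0.20700292143312218 3 0.004028190871195432 -0.001975310459179194
```

Call:
jog_arm --deltas '[{"gripper": 1,"offset": [30,30,30],"yaw": -9},{"gripper": 1,"offset": [30,30,30],"yaw": -9},{"gripper": 1,"offset": [30,30,30],"yaw": -9},{"gripper": 1,"offset": [30,30,30],"yaw": -9},{"gripper": 1,"offset": [30,30,30],"yaw": -9}]' --grip_force 40

```text
time_s: 0.72
ee_pos: [0.3352, -0.4719, 0.3582]
eef_rot: [-3.042, 0.781, 0.001]
ft_force: [0.4, -1.5, 0.2]
gripper_width: 0.0854
gripper_force: 0.0
```

Call:
jog_arm --deltas '[{"gripper": 1,"offset": [40,42,0],"yaw": 0},{"gripper": 1,"offset": [40,42,0],"yaw": 0},{"gripper": 1,"offset": [40,42,0],"yaw": 0},{"gripper": 1,"offset": [40,42,0],"yaw": 0},{"gripper": 1,"offset": [40,42,5],"yaw": 0}]'

```text
time_s: 1.35
ee_pos: [0.5351, -0.2616, 0.362]
eef_rot: [-3.045, 0.774, 0.002]
ft_force: [0.6, -1.0, 0.3]
gripper_width: 0.0853
gripper_force: 0.0
```

Call:
jog_arm --deltas '[{"gripper": 1,"offset": [35,45,0],"yaw": 0},{"gripper": 1,"offset": [0,0,-30],"yaw": 0},{"gripper": 1,"offset": [0,0,-30],"yaw": 0},{"gripper": 1,"offset": [0,0,-29],"yaw": 0},{"gripper": 1,"offset": [0,0,0],"yaw": 0}]'

```text
time_s: 1.98
ee_pos: [0.5677, -0.2177, 0.2711]
eef_rot: [-3.045, 0.773, 0.009]
ft_force: [-0.2, 0.0, 0.2]
gripper_width: 0.0855
gripper_force: 0.0
```

Call:
jog_arm --deltas '[{"gripper": 0,"offset": [0,0,0],"yaw": 0},{"gripper": 0,"offset": [0,0,0],"yaw": 0},{"gripper": 0,"offset": [0,0,0],"yaw": 0},{"gripper": 0,"offset": [0,0,0],"yaw": 0},{"gripper": 0,"offset": [0,0,0],"yaw": 0}]'

```text
time_s: 2.6
ee_pos: [0.57, -0.2184, 0.2743]
eef_rot: [3.045, -0.774, 0.002]
ft_force: [0.1, 0.4, 2.6]
gripper_width: 0.0213
gripper_force: 39.0
```

```bash
python3 - <<'E'
from h import *
a=snap("scene");b=snap("top")
A=cv2.resize(a["image"][155:245,255:345,::-1],(400,400),interpolation=cv2.INTER_CUBIC)
B=cv2.resize(b["image"][135:225,280:370,::-1],(400,400),interpolation=cv2.INTER_CUBIC)
cv2.imwrite("pics/c1.png",np.hstack([A,B]))
s=state(); print(s["joints"],s["ee_pos"],s["ft_force"],s["wrist_torque"],s["gripper_width"],s["gripper_force"])
E
```

```text
[ 0.35108188  0.4089585  -0.08033805  1.57203419  0.03481325  1.16062585
 -1.8048705 ] [ 0.57000144 -0.21840455  0.27414756] [ 1.24330225 -0.66741676  3.13052969] [-0.04273169 -0.11247081  0.02838894] 0.021483914955054445 39.01531934738159
```

View pics/c1.png

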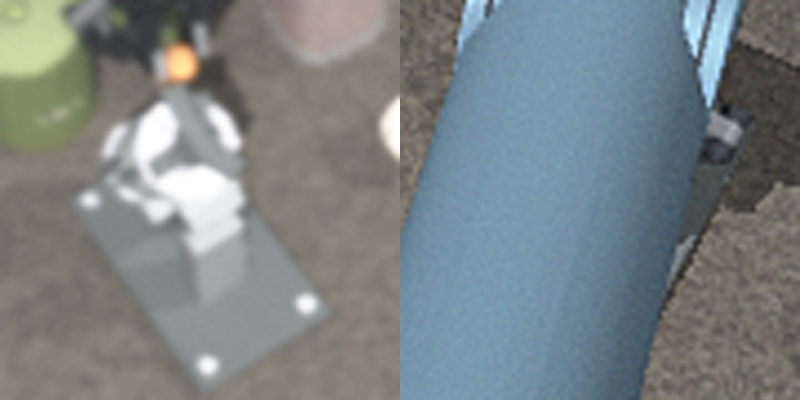

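The gripper holds the handle, which sits at (180,62) in the scene crop. The arm blocks the top view. I'll lower the crank along its axis onto the teeth.

Call:
jog_arm --deltas '[{"gripper": 0,"offset": [1,-0.5,-2],"yaw": 0},{"gripper": 0,"offset": [1,-0.5,-2],"yaw": 0},{"gripper": 0,"offset": [1,-0.5,-2],"yaw": 0},{"gripper": 0,"offset": [1,-0.5,-2],"yaw": 0}]'

```text
time_s: 3.2
ee_pos: [0.5735, -0.2203, 0.2668]
eef_rot: [3.045, -0.774, 0.0]
ft_force: [-6.2, 1.7, 20.8]
gripper_width: 0.021
gripper_force: 40.7
```

Call:
jog_arm --deltas '[{"gripper": 0,"offset": [0.5,-0.3,-1],"yaw": 0},{"gripper": 0,"offset": [0.5,-0.3,-1],"yaw": 0}]'

```text
time_s: 3.45
ee_pos: [0.5737, -0.2203, 0.2666]
eef_rot: [-3.044, 0.774, 0.002]
ft_force: [-11.5, 3.9, 28.0]
gripper_width: 0.0214
gripper_force: 41.6
```

```bash
cat >> h.py <<'E'
C,S=np.cos(np.radians(-29)),np.sin(np.radians(-29))
ex=np.array([C,S,0]);ey=np.array([-S,C,0]);ez=np.array([0,0,1.])
O=np.array([.573,-.2178,0]); ax=-.5*ex+.866*ez; e1=.866*ex+.5*ez
def P(phi,sl,s=223.5): # handle grip point, m ; phi deg, sl mm
    p=np.radians(phi); return O+.07*ex+.055*ez+(s+sl)/1000*ax+.055*(np.sin(p)*e1+np.cos(p)*ey)
def loc(X): # -> (phi, radius mm, slide mm) of TCP position
    D=np.asarray(X)+[0,0,.019]-P(0,0)+.055*ey
    a,b=D@e1,D@ey; return np.degrees(np.arctan2(a,b))%360,np.hypot(a,b)*1000,D@ax*1000
E
python3 - <<'E'
from h import *
print(loc([.5700,-.2184,.2743]));s=state();print(s["ee_pos"],loc(s["ee_pos"]),s["ft_force"],s["ft_force"]@ax)
E
```

```text
(np.float64(92.00591441009487), np.float64(56.54429433962587), np.float64(19.04412067463523))
[ 0.57371896 -0.22034836  0.26662474] (np.float64(91.91259653297041), np.float64(56.338224092117805), np.float64(10.29871266583103)) [-11.45118154   3.85906834  28.01269654] 30.20216645407032
```

```bash
python3 - <<'E'
from h import *
print("1mm up axis",ax)
for p in range(92,212,20):
    print(p,[np.round((P(p+4*i+4,0)-P(p+4*i,0))*1000,1).tolist() for i in range(5)])
E
```

```text
1mm up axis [-0.43730985  0.24240481  0.866     ]
92 [[-2.1, -3.2, -0.1], [-2.2, -3.1, -0.3], [-2.4, -2.9, -0.4], [-2.6, -2.8, -0.5], [-2.7, -2.6, -0.7]]
112 [[-2.9, -2.4, -0.8], [-3.0, -2.2, -0.9], [-3.1, -2.0, -1.0], [-3.2, -1.8, -1.1], [-3.3, -1.5, -1.2]]
132 [[-3.4, -1.3, -1.3], [-3.4, -1.0, -1.4], [-3.4, -0.8, -1.5], [-3.5, -0.5, -1.6], [-3.4, -0.3, -1.7]]
152 [[-3.4, -0.0, -1.7], [-3.4, 0.2, -1.8], [-3.3, 0.5, -1.8], [-3.3, 0.8, -1.9], [-3.2, 1.0, -1.9]]
172 [[-3.1, 1.3, -1.9], [-3.0, 1.5, -1.9], [-2.8, 1.7, -1.9], [-2.7, 2.0, -1.9], [-2.5, 2.2, -1.9]]
192 [[-2.4, 2.4, -1.9], [-2.2, 2.6, -1.8], [-2.0, 2.8, -1.8], [-1.8, 2.9, -1.7], [-1.6, 3.1, -1.7]]
```

Call:
jog_arm --deltas '[{"gripper": 0,"offset": [-0.9,0.5,1.7],"yaw": 0},{"gripper": 0,"offset": [-2.1,-3.2,-0.1],"yaw": 0},{"gripper": 0,"offset": [-2.2,-3.1,-0.3],"yaw": 0},{"gripper": 0,"offset": [-2.4,-2.9,-0.4],"yaw": 0},{"gripper": 0,"offset": [-2.6,-2.8,-0.5],"yaw": 0}]'

```text
time_s: 4.08
ee_pos: [0.5653, -0.2318, 0.2657]
eef_rot: [-3.044, 0.772, -0.004]
ft_force: [0.4, 0.7, 11.0]
gripper_width: 0.0214
gripper_force: 39.9
```

```bash
python3 - <<'E'
from h import *
s=state();print(s["ee_pos"],loc(s["ee_pos"]),s["ft_force"],s["ft_force"]@ax)
E
```

```text
[ 0.56526865 -0.23180587  0.26567694] (np.float64(106.43255605211657), np.float64(56.55287010310626), np.float64(10.395967447684052)) [ 0.35233004  0.72334318 11.01722164] 9.562178407070517
```

Good: about 10 N axial and the crank is sliding on the teeth. Continuing clockwise.

Call:
jog_arm --deltas '[{"gripper": 0,"offset": [-2.7,-2.6,-0.7],"yaw": 0},{"gripper": 0,"offset": [-2.9,-2.4,-0.8],"yaw": 0},{"gripper": 0,"offset": [-3.0,-2.2,-0.9],"yaw": 0},{"gripper": 0,"offset": [-3.1,-2.0,-1.0],"yaw": 0}]'

```text
time_s: 4.58
ee_pos: [0.5525, -0.2427, 0.2607]
eef_rot: [3.043, -0.774, 0.001]
ft_force: [2.6, -5.3, 5.0]
gripper_width: 0.0215
gripper_force: 39.2
```

```bash
cat > st.py <<'E'
from h import *
s=state();print(s["time_s"],s["ee_pos"].round(4),np.round(loc(s["ee_pos"]),1),s["ft_force"].round(1),round(s["ft_force"]@ax,1))
p=np.radians(loc(s["ee_pos"])[0]);print("tangential force on tool",s["ft_force"]@(np.cos(p)*e1-np.sin(p)*ey), "radial",s["ft_force"]@(np.sin(p)*e1+np.cos(p)*ey))
E
python3 st.py
```

```text
4.575 [ 0.5525 -0.2427  0.2607] [124.2  56.4   9. ] [ 2.6 -5.3  5. ] 2.0
tangential force on tool -0.9332944545554789 radial 7.478815676757602
```

It has begun to drop: the slide is 1.4 mm lower and the axial force is gone. Pushing it home.

Call:
jog_arm --deltas '[{"gripper": 0,"offset": [0.9,-0.5,-1.7],"yaw": 0},{"gripper": 0,"offset": [0.9,-0.5,-1.7],"yaw": 0},{"gripper": 0,"offset": [0.9,-0.5,-1.7],"yaw": 0}]'

```text
time_s: 4.95
ee_pos: [0.5546, -0.2445, 0.2553]
eef_rot: [3.043, -0.775, -0.001]
ft_force: [1.3, -5.3, 5.0]
gripper_width: 0.0213
gripper_force: 39.2
```

```bash
python3 st.py
```

```text
4.95 [ 0.5546 -0.2445  0.2553] [124.9  56.4   2.9] [ 1.3 -5.3  5. ] 2.5
tangential force on tool 0.08661588662062279 radial 6.985361779175616
```

Call:
jog_arm --deltas '[{"gripper": 0,"offset": [0.7,-0.4,-1.3],"yaw": 0},{"gripper": 0,"offset": [0.7,-0.4,-1.3],"yaw": 0},{"gripper": 0,"offset": [0,0,0],"yaw": 0}]'

```text
time_s: 5.32
ee_pos: [0.5554, -0.2445, 0.2548]
eef_rot: [3.044, -0.775, -0.003]
ft_force: [-8.0, -1.4, 19.7]
gripper_width: 0.0212
gripper_force: 40.8
```

```bash
python3 st.py; python3 - <<'E'
from h import *
for p in range(120,360+200,20):
    print(p,[np.round((P(p+20*i+20,0)-P(p+20*i,0))*1000,1).tolist() for i in range(1)])
a=snap("scene","c2.png",(265,160,335,220),10)
E
```

```text
5.325 [ 0.5554 -0.2445  0.2548] [124.4  56.5   2.2] [-8.  -1.4 19.7] 20.2
tangential force on tool 1.7436712094488351 radial 6.54303917696331
120 [[-16.4, -7.6, -6.1]]
140 [[-17.2, -1.4, -8.3]]
160 [[-15.9, 5.0, -9.4]]
180 [[-12.6, 10.8, -9.4]]
200 [[-7.9, 15.3, -8.3]]
220 [[-2.2, 18.0, -6.1]]
240 [[3.8, 18.4, -3.3]]
260 [[9.3, 16.7, 0.0]]
280 [[13.7, 13.0, 3.3]]
300 [[16.4, 7.6, 6.1]]
320 [[17.2, 1.4, 8.3]]
340 [[15.9, -5.0, 9.4]]
360 [[12.6, -10.8, 9.4]]
380 [[7.9, -15.3, 8.3]]
400 [[2.2, -18.0, 6.1]]
420 [[-3.8, -18.4, 3.3]]
440 [[-9.3, -16.7, 0.0]]
460 [[-13.7, -13.0, -3.3]]
480 [[-16.4, -7.6, -6.1]]
500 [[-17.2, -1.4, -8.3]]
520 [[-15.9, 5.0, -9.4]]
540 [[-12.6, 10.8, -9.4]]
```

View pics/c2.png

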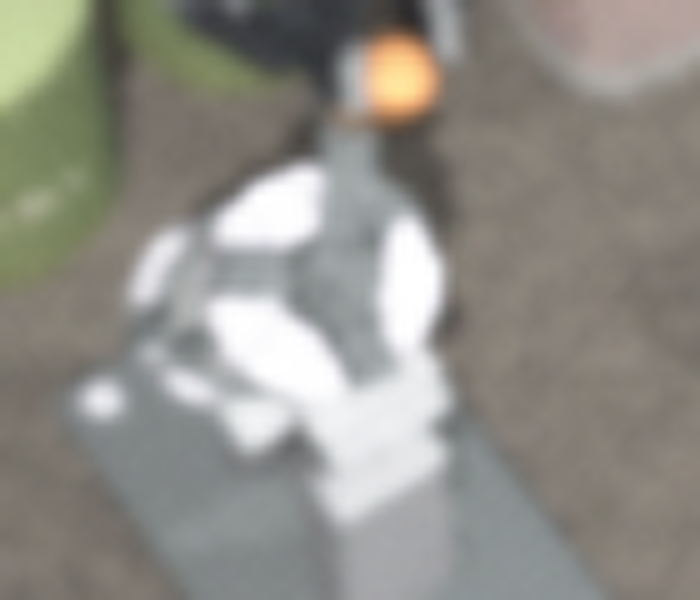

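The crank is home: the grey ears lie between the three white drive teeth around (330,270) in the crop, and about 20 N axial force is felt at the stop. Next, step tables and marker/pin measurement, for which I'll start from the first frame's geometry.

```bash
python3 - <<'E'
from h import *
for p in range(125,125+450,75):
    print(p,[np.round((P(p+15*i+15,0)-P(p+15*i,0))*1000,1).tolist() for i in range(5)])
a=snap("scene")
# predicted pixel positions
def B(s,x1,y): return O+.07*ex+.055*ez+s*ax+x1*e1+y*ey
for s in (.05,.07,.09,.11,.13): print(s,proj(a,B(s,0,.045)).round(1),proj(a,B(s,.012,.045)).round(1))
E
```

```text
125 [[-12.5, -5.2, -4.9], [-12.9, -1.7, -6.1], [-12.5, 2.0, -6.8], [-11.2, 5.5, -7.2], [-9.1, 8.6, -7.0]]
200 [[-6.4, 11.1, -6.4], [-3.3, 12.9, -5.3], [0.0, 13.8, -3.9], [3.4, 13.8, -2.2], [6.5, 12.8, -0.3]]
275 [[9.1, 11.0, 1.6], [11.2, 8.4, 3.3], [12.5, 5.2, 4.9], [12.9, 1.7, 6.1], [12.5, -2.0, 6.8]]
350 [[11.2, -5.5, 7.2], [9.1, -8.6, 7.0], [6.4, -11.1, 6.4], [3.3, -12.9, 5.3], [-0.0, -13.8, 3.9]]
425 [[-3.4, -13.8, 2.2], [-6.5, -12.8, 0.3], [-9.1, -11.0, -1.6], [-11.2, -8.4, -3.3], [-12.5, -5.2, -4.9]]
500 [[-12.9, -1.7, -6.1], [-12.5, 2.0, -6.8], [-11.2, 5.5, -7.2], [-9.1, 8.6, -7.0], [-6.4, 11.1, -6.4]]
0.05 [278.4 196.7] [276.6 193.5]
0.07 [279.5 196.4] [277.6 193.2]
0.09 [280.6 196.2] [278.7 192.9]
0.11 [281.7 195.9] [279.8 192.6]
0.13 [282.9 195.6] [280.9 192.3]
```

```bash
python3 - <<'E'
from h import *
import pickle
for n,d in zip("st",pickle.load(open("d0.pkl","rb"))):
    D=world(d)-(O+.07*ex+.055*ez); s=D@ax*1000;x=D@e1*1000;y=D@ey*1000
    m=(s>20)&(s<140)&(abs(x)<30)&(abs(y)>30)&(abs(y)<55)
    for v,u in np.argwhere(m):
        if abs(x[v,u])<25: print(n,u,v,"s%.1f x%.1f y%.1f"%(s[v,u],x[v,u],y[v,u]),d["image"][v,u])
E
```

```text
s 305 181 s107.9 x3.3 y-44.8 [230 229 233]
s 306 181 s109.1 x1.7 y-47.4 [177 176 181]
s 306 182 s106.8 x-1.2 y-46.4 [220 220 224]
s 280 190 s53.9 x16.5 y30.0 [157 159 162]
s 278 191 s54.6 x17.0 y37.6 [139 140 140]
s 279 191 s53.2 x15.3 y34.4 [135 137 139]
s 280 191 s51.4 x13.5 y31.3 [122 126 127]
s 285 191 s129.3 x9.0 y31.8 [203 203 207]
s 277 192 s56.0 x15.8 y42.3 [124 124 121]
s 278 192 s70.9 x14.8 y42.1 [122 123 123]
s 279 192 s84.1 x13.8 y41.6 [123 125 126]
s 280 192 s83.6 x12.1 y38.7 [124 128 129]
s 281 192 s51.4 x9.1 y30.0 [137 143 143]
s 285 192 s115.0 x5.6 y30.6 [178 180 183]
s 277 193 s49.2 x12.7 y42.8 [117 116 113]
s 278 193 s64.1 x11.7 y42.5 [121 123 123]
s 279 193 s80.5 x10.8 y42.6 [128 132 133]
s 280 193 s52.9 x7.9 y34.9 [139 143 145]
s 281 193 s53.2 x6.3 y32.0 [147 150 151]
s 284 193 s106.0 x4.0 y33.3 [131 134 133]
s 285 193 s112.9 x2.8 y31.8 [149 152 154]
s 278 194 s49.9 x8.3 y41.7 [134 137 138]
s 279 194 s51.5 x6.7 y39.1 [154 157 159]
s 281 194 s46.9 x3.2 y32.6 [154 158 161]
s 282 194 s109.4 x4.7 y41.0 [137 141 142]
s 283 194 s108.1 x3.0 y38.0 [124 128 129]
s 284 194 
[... 3554 characters left out ...]
0 [58 60 58]
t 340 174 s111.2 x-1.1 y-32.8 [56 61 61]
t 341 174 s111.5 x0.2 y-35.1 [52 57 60]
t 342 174 s113.4 x2.1 y-37.4 [58 59 61]
t 343 174 s110.9 x2.5 y-39.5 [58 64 65]
t 340 175 s111.7 x-3.3 y-34.0 [61 64 68]
t 341 175 s108.4 x-3.2 y-36.1 [65 70 68]
t 342 175 s111.6 x-0.8 y-38.5 [64 68 67]
t 343 175 s111.1 x0.2 y-40.7 [54 61 62]
t 344 175 s113.0 x2.1 y-43.0 [63 66 66]
t 345 175 s110.1 x2.3 y-45.1 [56 58 57]
t 342 176 s114.1 x-2.3 y-39.7 [66 70 73]
t 343 176 s112.9 x-1.5 y-41.9 [60 63 63]
t 344 176 s114.4 x0.2 y-44.2 [64 64 66]
t 345 176 s111.5 x0.5 y-46.3 [65 73 72]
t 346 176 s105.8 x-0.3 y-48.3 [60 62 62]
t 344 177 s114.0 x-2.2 y-45.3 [66 74 75]
t 345 177 s117.0 x0.0 y-47.7 [78 76 83]
```

Call:
jog_arm --deltas '[{"gripper": 0,"offset": [-0.4,0.2,0.9],"yaw": 0},{"gripper": 0,"offset": [-12.5,-5.2,-4.9],"yaw": 0},{"gripper": 0,"offset": [-12.9,-1.7,-6.1],"yaw": 0}]'

```text
time_s: 5.8
ee_pos: [0.5324, -0.2516, 0.2452]
eef_rot: [3.044, -0.774, 0.008]
ft_force: [-0.3, -3.6, 14.7]
gripper_width: 0.0215
gripper_force: 40.3
```

```bash
python3 st.py
```

```text
5.8 [ 0.5324 -0.2516  0.2452] [150.9  56.4   2.3] [-0.3 -3.6 14.7] 12.0
tangential force on tool -5.920302927085795 radial 7.134214949870332
```

Call:
jog_arm --deltas '[{"gripper": 0,"offset": [-12.5,2.0,-6.8],"yaw": 0},{"gripper": 0,"offset": [-11.2,5.5,-7.2],"yaw": 0},{"gripper": 0,"offset": [-9.1,8.6,-7.0],"yaw": 0}]'

```text
time_s: 6.18
ee_pos: [0.4965, -0.2355, 0.2226]
eef_rot: [3.043, -0.776, -0.002]
ft_force: [-3.9, -2.2, 14.3]
gripper_width: 0.0213
gripper_force: 40.2
```

```bash
python3 st.py
```

```text
6.175 [ 0.4965 -0.2355  0.2226] [198.7  55.5   2.3] [-3.9 -2.2 14.3] 13.6
tangential force on tool -6.120947633277436 radial 1.9459116168765704
```

Call:
jog_arm --deltas '[{"gripper": 0,"offset": [-6.4,11.1,-6.4],"yaw": 0},{"gripper": 0,"offset": [-3.3,12.9,-5.3],"yaw": 0},{"gripper": 0,"offset": [0,13.8,-3.9],"yaw": 0},{"gripper": 0,"offset": [3.4,13.8,-2.2],"yaw": 0},{"gripper": 0,"offset": [6.5,12.8,-0.3],"yaw": 0}]'

```text
time_s: 6.8
ee_pos: [0.4968, -0.1706, 0.2045]
eef_rot: [3.043, -0.775, -0.004]
ft_force: [-5.0, -5.9, 18.1]
gripper_width: 0.0214
gripper_force: 40.6
```

```bash
python3 st.py
```

```text
6.8 [ 0.4968 -0.1706  0.2045] [274.6  54.1   2.2] [-5.  -5.9 18.1] 16.4
tangential force on tool -6.9652641062302365 radial -8.276493193915769
```

Call:
jog_arm --deltas '[{"gripper": 0,"offset": [9.9,10.6,2.1],"yaw": 0},{"gripper": 0,"offset": [11.2,8.4,3.3],"yaw": 0},{"gripper": 0,"offset": [12.5,5.2,4.9],"yaw": 0},{"gripper": 0,"offset": [12.9,1.7,6.1],"yaw": 0},{"gripper": 0,"offset": [12.5,-2.0,6.8],"yaw": 0}]'

```text
time_s: 7.42
ee_pos: [0.5514, -0.1458, 0.2253]
eef_rot: [3.043, -0.774, -0.021]
ft_force: [-14.3, -1.4, 10.2]
gripper_width: 0.021
gripper_force: 39.9
```

```bash
python3 st.py
```

```text
7.425 [ 0.5514 -0.1458  0.2253] [346.5  54.    2.3] [-14.3  -1.4  10.2] 14.8
tangential force on tool -6.903348530932281 radial -6.786137293776626
```

Call:
jog_arm --deltas '[{"gripper": 0,"offset": [10.9,-6.1,7.2],"yaw": 0},{"gripper": 0,"offset": [9.1,-8.6,7.0],"yaw": 0},{"gripper": 0,"offset": [6.4,-11.1,6.4],"yaw": 0},{"gripper": 0,"offset": [3.3,-12.9,5.3],"yaw": 0},{"gripper": 0,"offset": [0,-13.8,3.9],"yaw": 0}]'

```text
time_s: 8.05
ee_pos: [0.5854, -0.1925, 0.2557]
eef_rot: [-3.04, 0.765, 0.012]
ft_force: [-3.2, 8.6, 7.2]
gripper_width: 0.0211
gripper_force: 39.6
```

```bash
python3 st.py
```

```text
8.05 [ 0.5854 -0.1925  0.2557] [59.6 55.6  2.4] [-3.2  8.6  7.2] 9.8
tangential force on tool -6.401744477985753 radial 0.9287261904569118
```

One more 15° step, then release, lift clear and measure.

Call:
jog_arm --deltas '[{"gripper": 0,"offset": [-3.4,-13.8,2.2],"yaw": 0},{"gripper": 0,"offset": [0,0,0],"yaw": 0},{"gripper": 0,"offset": [0.4,-0.2,-0.9],"yaw": 0}]'

```text
time_s: 8.43
ee_pos: [0.5829, -0.2093, 0.2588]
eef_rot: [-3.042, 0.77, 0.007]
ft_force: [-7.9, 5.0, 19.6]
gripper_width: 0.0211
gripper_force: 40.8
```

```bash
python3 st.py
```

```text
8.425 [ 0.5829 -0.2093  0.2588] [77.4 56.1  2.2] [-7.9  5.  19.6] 21.7
tangential force on tool -0.16737219215944185 radial 1.8253169419795001
```

Call:
jog_arm --deltas '[{"gripper": 0.6,"offset": [0,0,0],"yaw": 0},{"gripper": 0.6,"offset": [0,0,0],"yaw": 0},{"gripper": 0.6,"offset": [0,0,0],"yaw": 0},{"gripper": 0.6,"offset": [0,0,40],"yaw": 0},{"gripper": 0.6,"offset": [0,0,50],"yaw": 0}]'

```text
time_s: 9.05
ee_pos: [0.583, -0.2123, 0.3475]
eef_rot: [-3.044, 0.773, 0.006]
ft_force: [0.7, -0.5, 0.3]
gripper_width: 0.0511
gripper_force: 0.0
```

Call:
jog_arm --deltas '[{"gripper": 0.6,"offset": [-15,-55,0],"yaw": 0},{"gripper": 0.6,"offset": [-20,-55,0],"yaw": 0},{"gripper": 0.6,"offset": [-25,-55,0],"yaw": 0},{"gripper": 0.6,"offset": [-25,-55,0],"yaw": 0},{"gripper": 0.6,"offset": [-25,-50,0],"yaw": 0}]'

```text
time_s: 9.68
ee_pos: [0.4727, -0.4843, 0.3474]
eef_rot: [-3.044, 0.774, 0.001]
ft_force: [0.9, -0.9, 0.4]
gripper_width: 0.0516
gripper_force: 0.0
```

```bash
cat > meas.py <<'E'
from h import *
import sys
N=int(sys.argv[1]); 
def st(n,f):
    L=[snap(n) for _ in range(N)]; z=np.stack([d["range_z"] for d in L]); d=L[-1]
    im=np.mean([q["image"] for q in L],0).astype(np.uint8)
    d["image"]=im; d["range_z"]=np.where((z>0).mean(0)>.5,np.median(z,0),0); print("std",np.nanmedian(z[:,150:170,300:350].std(0))); return d
d=st("top",0)
import pickle; pickle.dump(d,open(sys.argv[2]+".pkl","wb"))
cv2.imwrite("pics/"+sys.argv[2]+".png",cv2.resize(d["image"][140:190,300:360,::-1],None,fx=12,fy=12,interpolation=cv2.INTER_CUBIC))
D=world(d)-(O+.07*ex+.055*ez); s=D@ax*1000;x=D@e1*1000;y=D@ey*1000
m=(s>62)&(s<140)&(abs(x)<22)&(abs(y)>31)&(abs(y)<52)
for v,u in np.argwhere(m): print(u,v,"s%.1f x%.1f y%.1f"%(s[v,u],x[v,u],y[v,u]),d["image"][v,u])
E
python3 meas.py 15 m1; python3 - <<'E'
from h import *
print(state()["time_s"],state()["ee_pos"])
E
```

```text
std 0.0025769102
320 152 s75.7 x14.3 y40.4 [48 58 62]
321 152 s71.6 x14.2 y38.5 [74 54 38]
319 153 s83.2 x13.1 y40.8 [ 95 106 113]
320 153 s83.5 x14.4 y38.5 [47 44 42]
319 154 s87.4 x12.1 y39.3 [113 100  93]
314 157 s92.2 x0.4 y47.0 [103 109 113]
315 157 s90.5 x1.0 y44.9 [107 115 119]
316 157 s89.5 x1.9 y42.7 [72 87 96]
314 158 s91.6 x-2.3 y46.0 [103 111 113]
315 158 s93.4 x-0.4 y43.5 [105 115 121]
316 158 s91.4 x0.2 y41.4 [100 118 129]
315 159 s91.7 x-3.4 y42.6 [78 83 88]
316 159 s91.7 x-2.1 y40.2 [ 90 107 119]
348 166 s70.3 x14.2 y-39.9 [39 43 43]
349 166 s64.7 x13.6 y-41.9 [53 57 59]
347 167 s81.6 x14.2 y-39.2 [48 51 53]
348 167 s78.2 x14.3 y-41.4 [45 48 48]
347 168 s85.2 x13.0 y-40.5 [83 90 91]
348 168 s74.5 x10.7 y-42.4 [60 61 64]
346 169 s87.5 x10.1 y-39.5 [72 74 76]
347 169 s86.2 x10.9 y-41.7 [70 74 75]
342 171 s90.9 x1.6 y-32.9 [65 69 70]
343 171 s90.0 x2.5 y-35.1 [55 59 59]
341 172 s92.2 x-1.6 y-31.8 [67 71 71]
342 172 s91.6 x-0.6 y-34.1 [71 75 78]
343 172 s91.9 x0.7 y-36.4 [72 78 78]
344 172 s91.7 x1.9 y-38.6 [64 66 69]
345 172 s89.8 x2.6 y-40.8 [50 54 54]
342 173 s91.2 x-3.1 y-35.2 [60 65 66]
343 173 s92.2 x-1.5 y-37.5 [65 72 72]
344 173 s92.7 x-0.1 y-39.8 [71 75 78]
345 173 s92.9 x1.2 y-42.1 [71 74 77]
346 173 s90.8 x1.7 y-44.3 [61 64 66]
347 173 s89.9 x2.7 y-46.5 [59 63 64]
344 174 s92.6 x-2.5 y-41.0 [62 67 67]
345 174 s91.4 x-1.7 y-43.2 [68 71 73]
346 174 s92.0 x-0.2 y-45.5 [71 73 76]
347 174 s92.5 x1.2 y-47.8 [71 75 75]
346 175 s92.4 x-2.5 y-46.7 [62 66 67]
10.425 [ 0.47412503 -0.48243225  0.34806191]
```

View pics/m1.png

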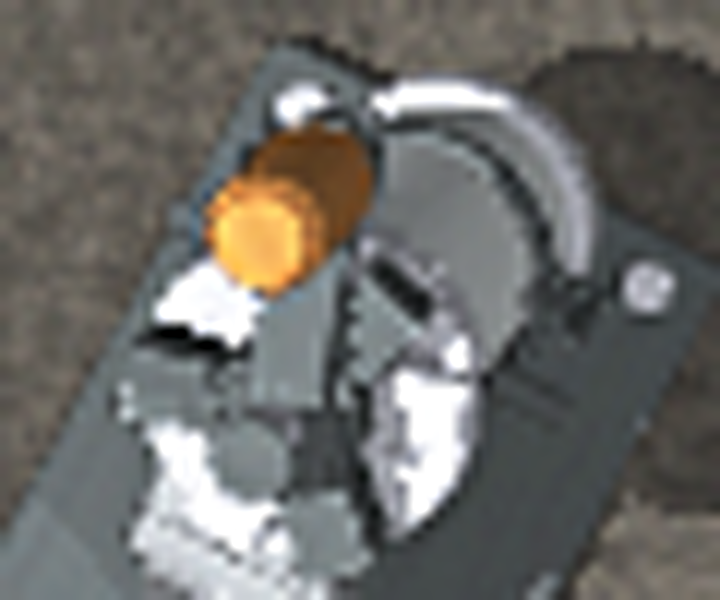

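The crank is meshed, with the handle at crop (260,230). The pin crest is near s≈92 (centre ≈89) and the pointer tips are near 87 to 88, so it is close. I'll average more frames to refine the gap.

```bash
cat > meas2.py <<'E'
from h import *
import sys
def run(n,N):
    L=[snap(n) for _ in range(N)]; d=L[-1]; Z=np.stack([q["range_z"] for q in L]).astype(float)
    sd=Z.std(0); d["range_z"]=Z.mean(0); D=world(d)-(O+.07*ex+.055*ez); s=D@ax*1000;x=D@e1*1000;y=D@ey*1000
    m=(s>60)&(s<125)&(x>-12)&(x<22)&(abs(y)>31)&(abs(y)<52)&(Z>0).all(0)
    for v,u in np.argwhere(m): print(n,u,v,"s%.1f x%.1f y%.1f sd%.1f"%(s[v,u],x[v,u],y[v,u],sd[v,u]*1000))
run("top",int(sys.argv[1]));run("scene",int(sys.argv[2]))
E
python3 meas2.py 50 30
```

```text
top 321 151 s64.0 x14.2 y40.5 sd2.6
top 320 152 s74.2 x13.8 y40.6 sd1.9
top 321 152 s71.5 x14.2 y38.6 sd2.6
top 319 153 s85.3 x13.8 y40.6 sd2.7
top 320 153 s82.3 x14.0 y38.6 sd2.7
top 319 154 s86.6 x11.8 y39.4 sd2.3
top 314 157 s91.9 x0.2 y47.1 sd2.3
top 315 157 s92.0 x1.5 y44.7 sd2.7
top 316 157 s90.5 x2.3 y42.6 sd2.7
top 314 158 s92.2 x-2.0 y45.9 sd2.6
top 315 158 s92.1 x-0.8 y43.6 sd2.7
top 316 158 s92.1 x0.4 y41.3 sd3.1
top 316 159 s92.6 x-1.8 y40.1 sd2.5
top 348 166 s69.9 x14.0 y-39.9 sd2.6
top 349 166 s65.2 x13.8 y-42.0 sd2.5
top 347 167 s81.0 x14.0 y-39.2 sd3.0
top 348 167 s77.6 x14.1 y-41.3 sd2.8
top 347 168 s85.1 x12.9 y-40.5 sd2.2
top 346 169 s87.1 x10.0 y-39.5 sd2.5
top 347 169 s87.4 x11.3 y-41.8 sd2.9
top 342 171 s91.0 x1.6 y-32.9 sd3.1
top 343 171 s89.8 x2.4 y-35.1 sd2.5
top 341 172 s92.0 x-1.7 y-31.8 sd2.6
top 342 172 s92.7 x-0.2 y-34.1 sd2.4
top 343 172 s92.5 x0.9 y-36.4 sd2.8
top 344 172 s91.0 x1.7 y-38.6 sd2.8
top 343 173 s91.4 x-1.8 y-37.5 sd2.4
top 344 173 s91.8 x-0.4 y-39.8 sd2.7
top 345 173 s92.0 x0.9 y-42.1 sd2.6
top 346 173 s90.8 x1.8 y-44.3 sd2.2
top 347 173 s88.7 x2.3 y-46.5 sd2.5
top 344 174 s91.8 x-2.8 y-41.0 sd2.2
top 346 175 s92.1 x-2.6 y-46.7 sd2.7
scene 278 192 s73.4 x14.9 y42.5 sd3.3
scene 279 192 s84.8 x13.8 y41.7 sd2.2
scene 280 192 s84.7 x12.2 y38.9 sd2.5
scene 278 193 s64.4 x11.8 y42.6 sd2.4
scene 279 193 s78.8 x10.8 y42.3 sd2.2
scene 282 194 s88.8 x3.6 y37.3 sd2.6
scene 283 194 s90.2 x2.1 y34.7 sd2.8
scene 284 194 s90.1 x0.5 y31.9 sd2.2
scene 280 195 s88.2 x4.1 y44.4 sd2.4
scene 281 195 s89.1 x2.5 y41.8 sd2.8
scene 282 195 s90.8 x1.0 y39.3 sd2.7
scene 283 195 s89.5 x-0.7 y36.2 sd2.3
scene 279 196 s86.6 x2.9 y48.5 sd2.5
scene 280 196 s90.0 x1.4 y46.3 sd2.3
scene 281 196 s90.4 x-0.2 y43.6 sd2.9
scene 282 196 s88.7 x-1.9 y40.5 sd2.7
scene 280 197 s87.6 x-1.5 y47.5 sd2.7
```

The pin centre is about 1.4 mm above the tips: crest 92.2 − 3.5 against about 87.3. That is roughly 21° more of crank. Regrasping.

Call:
jog_arm --deltas '[{"gripper": 0.6,"offset": [22,54.6,0],"yaw": 0},{"gripper": 0.6,"offset": [22,54.6,0],"yaw": 0},{"gripper": 0.6,"offset": [22,54.6,0],"yaw": 0},{"gripper": 0.6,"offset": [22,54.6,0],"yaw": 0},{"gripper": 0.6,"offset": [22,54.6,0],"yaw": 0}]'

```text
time_s: 15.05
ee_pos: [0.5845, -0.2079, 0.3483]
eef_rot: [3.045, -0.774, 0.001]
ft_force: [0.7, 0.1, -0.3]
gripper_width: 0.0507
gripper_force: 0.0
```

Call:
jog_arm --deltas '[{"gripper": 0.6,"offset": [0,0,0],"yaw": 0},{"gripper": 0.6,"offset": [0,0,-30],"yaw": 0},{"gripper": 0.6,"offset": [0,0,-30],"yaw": 0},{"gripper": 0.6,"offset": [0,0,-29],"yaw": 0},{"gripper": 0.6,"offset": [0,0,0],"yaw": 0}]'

```text
time_s: 15.68
ee_pos: [0.5821, -0.2102, 0.2569]
eef_rot: [3.044, -0.775, -0.007]
ft_force: [-0.7, 0.2, 0.1]
gripper_width: 0.0511
gripper_force: 0.0
```

Call:
jog_arm --deltas '[{"gripper": 0,"offset": [0,0,0],"yaw": 0},{"gripper": 0,"offset": [0,0,0],"yaw": 0},{"gripper": 0,"offset": [0,0,0],"yaw": 0},{"gripper": 0,"offset": [0,0,0],"yaw": 0}]'

```text
time_s: 16.18
ee_pos: [0.5851, -0.2098, 0.2609]
eef_rot: [-3.045, 0.773, -0.005]
ft_force: [-0.4, 1.1, 6.7]
gripper_width: 0.0205
gripper_force: 39.1
```

```bash
python3 st.py;python3 - <<'E'
from h import *
print([np.round((P(p+7,0)-P(p,0))*1000,1).tolist() for p in (77,84,91)])
E
```

```text
16.175 [ 0.5851 -0.2098  0.2609] [77.5 59.1  2.9] [-0.4  1.1  6.7] 6.3
tangential force on tool -0.1806722625342685 radial 2.667238557136438
[[-2.4, -6.3, 0.6], [-3.0, -6.0, 0.1], [-3.6, -5.6, -0.3]]
```

Call:
jog_arm --deltas '[{"gripper": 0,"offset": [-2.4,-6.3,0.6],"yaw": 0},{"gripper": 0,"offset": [-3.0,-6.0,0.1],"yaw": 0},{"gripper": 0,"offset": [-3.6,-5.6,-0.3],"yaw": 0},{"gripper": 0,"offset": [0,0,0],"yaw": 0}]'

```text
time_s: 16.68
ee_pos: [0.5771, -0.227, 0.2617]
eef_rot: [-3.044, 0.772, -0.008]
ft_force: [1.3, 1.9, 6.2]
gripper_width: 0.0208
gripper_force: 39.2
```

```bash
python3 st.py
```

```text
16.675 [ 0.5771 -0.227   0.2617] [95.8 59.5  2.9] [1.3 1.9 6.2] 5.3
tangential force on tool -2.590762743893009 radial 3.0645969197694907
```

Call:
jog_arm --deltas '[{"gripper": 0,"offset": [0.7,-0.4,-1.3],"yaw": 0},{"gripper": 0,"offset": [0.4,-0.2,-0.9],"yaw": 0}]'

```text
time_s: 16.92
ee_pos: [0.5775, -0.227, 0.2613]
eef_rot: [-3.044, 0.772, -0.006]
ft_force: [-7.8, 5.5, 24.1]
gripper_width: 0.0206
gripper_force: 41.3
```

```bash
python3 st.py
```

```text
16.925 [ 0.5775 -0.227   0.2613] [95.6 59.6  2.5] [-7.8  5.5 24.1] 25.6
tangential force on tool -1.3909075552420385 radial 3.7574850219793503
```

Call:
jog_arm --deltas '[{"gripper": 0.6,"offset": [0,0,0],"yaw": 0},{"gripper": 0.6,"offset": [0,0,0],"yaw": 0},{"gripper": 0.6,"offset": [0,0,0],"yaw": 0},{"gripper": 0.6,"offset": [0,0,40],"yaw": 0},{"gripper": 0.6,"offset": [0,0,50],"yaw": 0}]'

```text
time_s: 17.55
ee_pos: [0.5752, -0.2281, 0.3468]
eef_rot: [-3.045, 0.774, 0.005]
ft_force: [0.1, 0.1, 0.3]
gripper_width: 0.0511
gripper_force: 0.0
```

Call:
jog_arm --deltas '[{"gripper": 0.6,"offset": [-15,-55,0],"yaw": 0},{"gripper": 0.6,"offset": [-20,-55,0],"yaw": 0},{"gripper": 0.6,"offset": [-25,-55,0],"yaw": 0},{"gripper": 0.6,"offset": [-25,-55,0],"yaw": 0},{"gripper": 0.6,"offset": [-25,-50,0],"yaw": 0}]'

```text
time_s: 18.18
ee_pos: [0.4647, -0.5002, 0.3468]
eef_rot: [3.045, -0.775, -0.001]
ft_force: [0.4, 0.2, -0.9]
gripper_width: 0.0511
gripper_force: 0.0
```

```bash
python3 meas2.py 40 20; python3 - <<'E'
from h import *
d=snap("top","f.png",(300,135,360,185),12)
W=world(d)
im=d["image"].astype(int); o=np.zeros(W.shape[:2],bool);o[135:225,285:365]=1;o&=im[...,0]-im[...,2]>70
D=W[o]-(O+.07*ex+.055*ez);s=D@ax*1000;print("handle top s",np.sort(s)[-12:].round(1))
E
```

```text
top 321 151 s63.7 x14.1 y40.5 sd2.6
top 320 152 s75.1 x14.1 y40.5 sd2.6
top 321 152 s70.1 x13.7 y38.7 sd2.7
top 319 153 s85.0 x13.7 y40.6 sd2.8
top 320 153 s82.1 x14.0 y38.6 sd2.4
top 319 154 s86.6 x11.8 y39.4 sd3.0
top 320 154 s80.8 x11.2 y37.7 sd2.8
top 319 155 s86.7 x9.5 y38.3 sd2.4
top 315 156 s87.7 x2.5 y46.3 sd2.4
top 314 157 s90.9 x-0.1 y47.2 sd2.5
top 315 157 s90.4 x1.0 y44.9 sd2.4
top 317 157 s87.0 x2.3 y40.6 sd2.5
top 314 158 s91.0 x-2.5 y46.1 sd2.3
top 315 158 s91.4 x-1.1 y43.7 sd3.5
top 316 158 s90.9 x0.0 y41.4 sd2.1
top 317 158 s90.3 x1.1 y39.2 sd2.6
top 316 159 s91.2 x-2.3 y40.3 sd2.2
top 317 159 s91.0 x-1.1 y38.0 sd2.4
top 318 159 s91.8 x0.5 y35.6 sd2.4
top 319 159 s90.0 x1.1 y33.5 sd2.6
top 348 166 s70.6 x14.2 y-39.9 sd2.5
top 349 166 s65.6 x13.9 y-42.0 sd2.4
top 347 167 s80.9 x13.9 y-39.2 sd2.8
top 348 167 s77.2 x14.0 y-41.3 sd3.6
top 347 168 s85.1 x12.9 y-40.5 sd2.4
top 348 168 s73.9 x10.5 y-42.4 sd2.7
top 347 169 s86.8 x11.1 y-41.8 sd2.4
top 342 171 s90.6 x1.4 y-32.9 sd2.6
top 343 171 s88.8 x2.1 y-35.1 sd2.7
top 341 172 s90.4 x-2.2 y-31.8 sd2.4
top 343 172 s91.2 x0
[... 256 characters left out ...]
 y-47.7 sd2.6
top 346 175 s89.8 x-3.3 y-46.6 sd2.7
scene 278 192 s73.4 x14.9 y42.5 sd1.7
scene 279 192 s86.0 x13.8 y41.9 sd2.2
scene 280 192 s84.4 x12.2 y38.8 sd2.4
scene 278 193 s64.6 x11.8 y42.6 sd2.1
scene 283 193 s86.3 x4.7 y32.4 sd2.9
scene 282 194 s87.9 x3.6 y37.1 sd1.7
scene 283 194 s88.7 x2.0 y34.5 sd2.5
scene 284 194 s89.8 x0.5 y31.9 sd3.0
scene 280 195 s86.5 x4.0 y44.1 sd2.7
scene 281 195 s88.8 x2.5 y41.7 sd3.1
scene 283 195 s88.5 x-0.7 y36.0 sd3.4
scene 279 196 s85.5 x2.8 y48.3 sd3.1
scene 281 196 s88.2 x-0.3 y43.2 sd2.3
scene 282 196 s87.4 x-1.9 y40.3 sd2.3
scene 280 197 s88.0 x-1.4 y47.6 sd2.8
handle top s [242.5 242.7 243.  243.1 243.2 244.  244.7 244.9 245.4 245.6 245.8 246.9]
```

View pics/f.png

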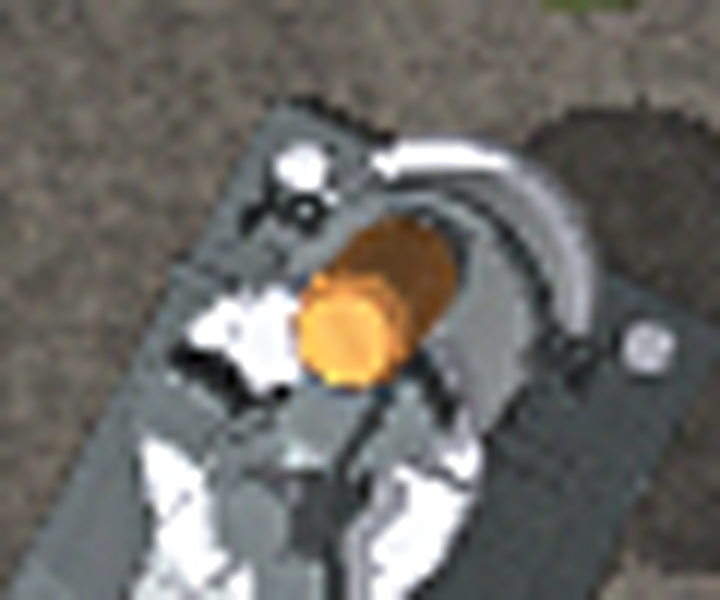

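The pin crest is now ≈91.0 (centre ≈87.5) against tips at ≈87.0, and the handle-top height shows the crank home. I'll do a last 5 to 6° trim, about 0.35 mm.

Call:
jog_arm --deltas '[{"gripper": 0.6,"offset": [22,54.2,0],"yaw": 0},{"gripper": 0.6,"offset": [22,54.2,0],"yaw": 0},{"gripper": 0.6,"offset": [22,54.2,0],"yaw": 0},{"gripper": 0.6,"offset": [22,54.2,0],"yaw": 0},{"gripper": 0.6,"offset": [24,54.2,0],"yaw": 0}]'

```text
time_s: 21.85
ee_pos: [0.5786, -0.2255, 0.3475]
eef_rot: [3.045, -0.774, 0.001]
ft_force: [0.6, -1.0, -0.1]
gripper_width: 0.0512
gripper_force: 0.0
```

Call:
jog_arm --deltas '[{"gripper": 0.6,"offset": [0,0,0],"yaw": 0},{"gripper": 0.6,"offset": [0,0,-30],"yaw": 0},{"gripper": 0.6,"offset": [0,0,-30],"yaw": 0},{"gripper": 0.6,"offset": [0,0,-27],"yaw": 0},{"gripper": 0.6,"offset": [0,0,0],"yaw": 0}]'

```text
time_s: 22.48
ee_pos: [0.5763, -0.2276, 0.2582]
eef_rot: [3.044, -0.775, -0.007]
ft_force: [0.6, -0.4, 1.1]
gripper_width: 0.0514
gripper_force: 0.0
```

Call:
jog_arm --deltas '[{"gripper": 0,"offset": [0,0,0],"yaw": 0},{"gripper": 0,"offset": [0,0,0],"yaw": 0},{"gripper": 0,"offset": [0,0,0],"yaw": 0},{"gripper": 0,"offset": [0,0,0],"yaw": 0}]'

```text
time_s: 22.98
ee_pos: [0.5794, -0.2274, 0.2622]
eef_rot: [3.045, -0.773, 0.006]
ft_force: [0.4, 0.2, 6.1]
gripper_width: 0.0197
gripper_force: 38.9
```

```bash
python3 st.py;python3 - <<'E'
from h import *
print([np.round((P(p+6,0)-P(p,0))*1000,1).tolist() for p in (96,)])
E
```

```text
22.975 [ 0.5794 -0.2274  0.2622] [94.9 61.5  2.3] [0.4 0.2 6.1] 5.2
tangential force on tool -0.6537599205338153 radial 3.2734520770643742
[[-3.4, -4.6, -0.5]]
```

Call:
jog_arm --deltas '[{"gripper": 0,"offset": [-1.8,-2.5,-0.3],"yaw": 0},{"gripper": 0,"offset": [-1.8,-2.5,-0.3],"yaw": 0},{"gripper": 0,"offset": [0,0,0],"yaw": 0}]'

```text
time_s: 23.35
ee_pos: [0.5768, -0.2311, 0.262]
eef_rot: [-3.044, 0.771, -0.008]
ft_force: [1.3, 3.0, 6.0]
gripper_width: 0.0199
gripper_force: 39.1
```

```bash
python3 st.py
```

```text
23.35 [ 0.5768 -0.2311  0.262 ] [99.2 61.6  2.3] [1.3 3.  6. ] 5.4
tangential force on tool -3.6741499642995334 radial 2.1625815265810884
```

Call:
jog_arm --deltas '[{"gripper": 0,"offset": [0.7,-0.4,-1.3],"yaw": 0},{"gripper": 0,"offset": [0.4,-0.2,-0.9],"yaw": 0}]'

```text
time_s: 23.6
ee_pos: [0.5771, -0.2312, 0.2616]
eef_rot: [-3.043, 0.771, -0.006]
ft_force: [-8.0, 6.8, 24.1]
gripper_width: 0.0195
gripper_force: 41.2
```

Call:
jog_arm --deltas '[{"gripper": 0.6,"offset": [0,0,0],"yaw": 0},{"gripper": 0.6,"offset": [0,0,0],"yaw": 0},{"gripper": 0.6,"offset": [0,0,0],"yaw": 0},{"gripper": 0.6,"offset": [0,0,40],"yaw": 0},{"gripper": 0.6,"offset": [0,0,50],"yaw": 0}]'

```text
time_s: 24.22
ee_pos: [0.5747, -0.2327, 0.3471]
eef_rot: [-3.045, 0.774, 0.005]
ft_force: [0.7, -0.9, 0.5]
gripper_width: 0.0512
gripper_force: 0.0
```

Call:
jog_arm --deltas '[{"gripper": 0.6,"offset": [-15,-55,0],"yaw": 0},{"gripper": 0.6,"offset": [-20,-55,0],"yaw": 0},{"gripper": 0.6,"offset": [-25,-55,0],"yaw": 0},{"gripper": 0.6,"offset": [-25,-55,0],"yaw": 0},{"gripper": 0.6,"offset": [-25,-50,0],"yaw": 0}]'

```text
time_s: 24.85
ee_pos: [0.4642, -0.5048, 0.347]
eef_rot: [3.044, -0.774, -0.001]
ft_force: [1.2, -0.4, -0.6]
gripper_width: 0.0508
gripper_force: 0.0
```

```bash
python3 meas2.py 25 1 | grep top | awk '{split($4,a,"s");split($5,b,"x"); if(b[2]<2.5 && b[2]>-2.5 || a[2]>84) print}'; python3 - <<'E'
from h import *
d=snap("top","g.png")
W=world(d)
im=d["image"].astype(int); o=np.zeros(W.shape[:2],bool);o[135:225,285:365]=1;o&=im[...,0]-im[...,2]>70
s=(W[o]-(O+.07*ex+.055*ez))@ax*1000;print("handle top s",np.sort(s)[-20:].mean(),state()["time_s"])
E
```

```text
top 319 153 s85.1 x13.7 y40.6 sd3.0
top 319 154 s87.4 x12.1 y39.3 sd2.1
top 319 155 s86.5 x9.4 y38.3 sd2.0
top 315 156 s87.6 x2.4 y46.3 sd2.1
top 314 157 s91.4 x0.1 y47.1 sd2.4
top 315 157 s91.0 x1.2 y44.8 sd2.2
top 316 157 s90.3 x2.2 y42.6 sd2.2
top 317 157 s88.1 x2.7 y40.5 sd2.3
top 314 158 s90.7 x-2.6 y46.1 sd2.4
top 315 158 s91.6 x-1.0 y43.7 sd3.2
top 316 158 s90.3 x-0.2 y41.5 sd2.5
top 317 158 s90.4 x1.1 y39.2 sd2.1
top 318 158 s89.0 x1.9 y37.0 sd2.8
top 319 158 s86.1 x2.2 y35.0 sd2.7
top 316 159 s91.0 x-2.3 y40.3 sd2.9
top 317 159 s90.9 x-1.1 y38.0 sd2.1
top 319 159 s89.9 x1.0 y33.5 sd2.8
top 347 168 s84.5 x12.8 y-40.5 sd2.4
top 346 169 s85.9 x9.6 y-39.5 sd2.5
top 347 169 s87.2 x11.3 y-41.8 sd1.9
top 343 171 s89.4 x2.3 y-35.1 sd2.8
top 341 172 s90.4 x-2.2 y-31.8 sd2.2
top 342 172 s91.0 x-0.8 y-34.1 sd3.2
top 343 172 s90.2 x0.2 y-36.3 sd2.8
top 344 172 s90.0 x1.4 y-38.6 sd2.8
top 345 172 s88.4 x2.1 y-40.8 sd3.2
top 342 173 s89.8 x-3.6 y-35.2 sd2.9
top 343 173 s90.6 x-2.1 y-37.5 sd2.8
top 344 173 s91.1 x-0.6 y-39.8 sd2.3
top 345 173 s90.9 x0.5 y-42.0 sd2.6
top 346 173 s90.1 x1.5 y-44.3 sd2.7
top 347 173 s88.0 x2.1 y-46.5 sd2.6
top 344 174 s90.1 x-3.3 y-40.9 sd3.0
top 345 174 s91.1 x-1.8 y-43.2 sd2.8
top 346 174 s91.6 x-0.4 y-45.5 sd2.7
top 347 174 s90.4 x0.5 y-47.7 sd2.2
top 346 175 s90.7 x-3.0 y-46.6 sd2.4
handle top s 243.31177157466487 26.2
```

View pics/g.png

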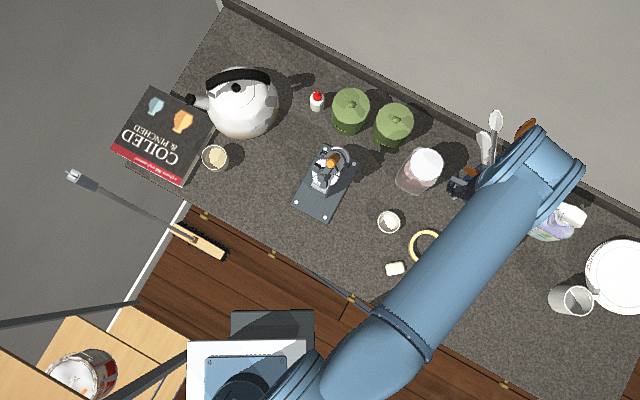

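The picture shows the crank home, with the pots, clay and tape unmoved and the arm clear. The pin is level with the tips within about 0.4 mm.

```bash
python3 -c "
from cell import *
print(hand_in())"
```

```text
the job is handed in; nothing more can be done
None
```

The job is handed in: the crank is in gear and fully home, the handle is released, and the pin is level with the pointer tips to about 0.4 mm by depth camera; the tape, pots and clay were not moved.

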